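# Put the dip cup upside down on the tip-up drain peg and ring it

### The arm

A 6-joint arm with a two-finger parallel gripper is mounted at the origin on the work surface. World frame = base frame: x ahead of the robot, y to its left, z up, the work surface at z = 0. Lengths are in m, angles in rad, forces in N, time in s.
With the tool pointing down it reaches from about 0.3 to 0.85 m from the base axis. Payload 5.4 kg.
Tool frame: the origin (TCP) lies on the mounting face of the last link; the fingertips stand 173 mm ahead of it and the grasp point (between the pads) lies 155 mm ahead of it; z points along the fingers, y is the line along which they close (so a half turn about z gives the same grasp; the last joint's range is limited). The gripper opens to 85 mm and grips with 20 to 120 N. Pads are 22 mm wide; open, the fingers measure 114 mm over their backs; the gripper's body (76 mm by 85 mm) begins 54 mm behind the grasp point. The pads swing forward as they close: fully open they stand 13 mm farther back than shut.
Start: joints at [-1.556, 0.158, 1.597, -0, 1.386, -0.21], TCP at [0.128, -0.561, 0.405] pointing down, gripper open.
Joint ranges: [-2.91, 2.91], [-0.94, 2.29], [0.18, 2.7], [-1.29, 4.43], [0.17, 2.64], [-3, 3]. Speed limits (rad/s): [2.57, 2.57, 3.14, 3.14, 3.14, 3.14].

### API

Orientations are given as a unit quaternion [w, x, y, z].
In Python, from station import telemetry, get_image, camera_params, sign_off, models gives the robot as it stands.
- The arm moves only by the tool step_arm, never from a script. Its argument "steps" is a list of rows, each a list of 2 entries, a list of its own where there are three numbers: the shift along the tool's x, y, z in m, then the turn, a rotation vector about the tool's x, y, z in degrees. A call has 1 to 20 rows; each row shifts and turns the commanded pose from where the row before left it, along the tool's axes as they then stand; what a row does not reach is not made up. A row lasts 1/10 s, in which the tool goes at most 50 mm and 8.59 degrees, less where a joint would pass 70% of its speed; a pose out of reach is approached as far as the arm can. A call is refused whole if a number of a shift passes 0.05 or a number of a turn 8.59, either way. A call with a gripper value outside its range is refused whole. "gripper" is the finger opening in m, from 0 to 0.0854, set as the call begins (left out, the last holds). The fingers move at their own pace and stop on an object; "grip_force" is the grip in N (left out, the last holds). Time passes only in rows, so rows that do not move let the fingers close. It gives the time, the measured TCP pose, the force, the opening and the grip force at its end, in the units of the state.
- telemetry.sense(): the state, without advancing time (a new reading comes with each control period).
- get_image(name): name is "scene" or "side" or "wrist"; returns (picture, depth): 480x640x3 uint8, red, green, blue; 480x640 float32, m along the optical axis (not along the pixel's ray), 0 where there is no reading.
- camera_params(name): a dict with "K" (3x3 intrinsics, pixels), "R" (3x3) and "t" (3): a world point X has camera coordinates R X + t. Camera axes: x right, y down, z forward; pixel columns grow to the right and rows downward; lengths in m; the calibration is good to about 2 mm. A picture is of the moment at which its call begins: read the wrist's pose just before it. camera_params takes no time and is no camera call; for the wrist camera it gives the pose at the moment of the call.
- sign_off(): hands the job in; it is judged then, once.
Trained networks look in the newest picture that a camera, given by its name, has taken for a name from the list of things; names that differ only in an ending like _2 or _b are one class to them, and where a whole thing is asked for, a point or a joint stands for the part that bears it (a point fixed in the world has none). Each returns a list of dicts, best first, with "conf" (0 to 1); they miss things now and then, are a little off and sometimes report something else, mostly with a low value. They report only what shows in the picture. A call takes as long as a camera call. They do not tell look-alikes from the thing itself.
- models.boxes_of(camera, label): "bbox" ([left, top, width, height] in pixels, round what is visible of it).
The state is a dict: "time": time; "joint_positions": joint angles; "qd": joint speeds; "tau": joint torques, N m; "tcp_pos": TCP position; "eef_rot": TCP orientation; "contact_force": force on the tool from outside, world axes, zero at the start; "torque": the same for the moment, N m; "width": finger opening in m; "gripper_force": force on a finger pad.
Only numpy, scipy, OpenCV 4.12 (cv2) and the standard library are available. Lean on these libraries where they do the work, as an engineer would, in place of code of your own. Each camera call takes 0.05 s, during which the arm holds its last target. There are 200 camera calls.

### The job

Put the copper cutting-fluid cup away to drain: tip it over in the trough so that it lies with its mouth towards the folded peg, then slide it along onto the peg until its rim meets the steel flange. Swing the peg fully upright with its yellow-handled lever, so that the cup stands upside down on it, and then slip the blue keeper ring over the cup, right down onto the flange. Do not knock the cup off the stand or the ring off the bench, and leave the hammer, vise, chuck key, punch tin and brush where they are.

Things in the scene. Friction and masses are not known exactly. Their poses are not given: they have to be found in the camera images.
- stand: Fixed grey drain stand, 330 mm long, base 100 mm wide. Origin: on the bench under the trough's centre line; x: along the trough to the peg's hinge (roughly world +y), z up. Level trough from x -180 to +78 mm, ends open, floor 50 mm above the bench, 48 mm wide inside, side walls 16 mm above its floor. Hinge cheeks 85 mm high at x = 105 mm, y +-43 mm
- peg_arm (a joint): Peg arm hinge, axis level along stand y. 0 = folded: peg level on the trough's centre line, pointing to stand -x, axis 21 mm above the trough floor; lever straight up. 1.571 = stop: peg upright, lever level towards stand +x. Stiff friction hinge (0.5 N m), stays where left; 6 to 10 N at the handle moves it
- peg_seat (a point): Centre of the face of the steel flange (68 mm diameter, 6 mm thick) at the foot of the green peg, where the cup's rim seats; 25 mm from the hinge axis. Its x axis points from the peg's tip towards its foot, its y axis is the stand's y. With the peg upright it lies 96 mm above the bench, straight over the hinge
- peg_tip (a point): Free end of the green peg (29 mm diameter, 55 mm long from the flange, end tapered to 18 mm)
- peg_hinge (a point): Point on the peg arm's hinge axis, mid-width of the trough, at stand x = 105 mm, 71 mm above the bench
- lever_bar (a point): Middle of the lever's yellow crossbar handle: 18 mm diameter, 50 mm long, parallel to the hinge axis and 90 mm from it, 80 mm off the peg's centre line towards stand -y. Peg folded: 161 mm above the bench, straight over the hinge axis; pushed to stand +x and down it ends 71 mm above the bench, 90 mm beyond the hinge axis
- cup: Copper cup, straight round cylinder, closed flat bottom: outside diameter 42 mm, height 70 mm, wall 3 mm (inside diameter 36 mm), bottom 4 mm thick, about 0.2 kg. Origin: centre of the outside of its bottom; z axis points to its mouth. It starts standing mouth up in the trough at stand x -140 to -100 mm. Pushed near its top towards the peg it tips over and lies in the trough
- cup_mouth (a point): Centre of the cup's mouth, in the plane of the rim, 70 mm from the bottom
- ring: Blue plastic keeper ring lying flat on the bench: outside diameter 62 mm, inside diameter 50 mm, height 24 mm. Origin: centre of its underside, z up. It slides freely over the cup
- tin: Brass punch set tin, 92 x 62 x 28 mm, on the bench; bystander. Origin: centre of its underside. It and the ring may swap sides
- vise: Cast-iron drill vise, 160 x 110 x 60 mm, at the back of the bench; bystander
- hammer: Red steel hammer lying at the back of the bench; bystander
- chuck_key: Chrome T-handled chuck key, 103 x 80 mm, lying on the bench; bystander
- brush: Bench brush lying at the back; bystander
Things that resemble listed ones, but are neither listed nor needed, are in the scene too. There is more than one size of the cup; the job needs the smallest.

How it is judged:
On the way, in this order (a step that is already met when the one before it is completed fails the run):
1. the cup lies in the trough, mouth towards the folded peg (angle between cup's own z axis and vertical between 1.4 and 1.75 rad and z of peg_seat in the frame of cup above 0.06 m and angle between the z axis of cup and the x axis of stand, either way round below 0.2 rad and value of joint peg_arm below 0.1 rad), for 0.2 s.
2. the cup is on the folded peg, its rim at the flange (within 6 mm) (x of cup_mouth in the frame of peg_seat above -0.006 m and distance between cup_mouth and peg_seat below 0.012 m and angle between the z axis of cup and the x axis of peg_seat, either way round below 0.15 rad and z of peg_tip in the frame of cup below 0.03 m and value of joint peg_arm below 0.15 rad), for 0.2 s.
3. the peg is upright (within 0.07 rad of its stop) with the cup seated upside down on it (x of cup_mouth in the frame of peg_seat above -0.006 m and distance between cup_mouth and peg_seat below 0.012 m and angle between the z axis of cup and the x axis of peg_seat, either way round below 0.15 rad and z of peg_tip in the frame of cup below 0.03 m and value of joint peg_arm above 1.5 rad), for 0.2 s.
At the end, for the whole second after the job is handed in: The peg stands upright (joint above 1.5 rad), the cup is upside down on it with its rim within 6 mm of the flange and its mouth centre within 12 mm of the seat, and the ring lies flat around the cup on the flange (underside within 6 mm of it, centre within 10 mm), all at rest (all of step 3 and angle between cup's own z axis and vertical above 3 rad and (x of ring in the frame of peg_seat above -0.006 m or (angle between ring's own z axis and vertical above 3.04 rad and x of ring in the frame of peg_seat above -0.03 m)) and horizontal distance between ring and peg_seat below 0.01 m and (angle between ring's own z axis and vertical below 0.1 rad or angle between ring's own z axis and vertical above 3.04 rad) and linear speed of each of cup, ring below 0.02 m/s); the robot touches nothing.
It fails at once if the cup falls off the stand (height (world z) of cup below 0.03 m).
It fails at once if the ring falls off the bench (height (world z) of ring below -0.03 m).
It fails at once if the hammer, vise, chuck key, punch tin or brush is moved more than 30 mm (distance of any of hammer, vise, chuck_key, tin, brush from where it was at the start of the episode above 0.03 m).
It also fails if it takes over 72 s, if anything falls off the work surface, if the arm or the gripper's body presses on something with over 40 N, if the wrist force passes 120 N, or if a joint passes its speed limit or range.

## Working session

There is one attempt and no reset: what is moved stays moved. The work goes in short steps, Python scripts to look and compute and a tool call to move; the robot and the scene stay as the last step left them, time stands still between calls to the robot, and variables do not carry over. Pictures are saved under pics/ and viewed, at most 10 in all, crops included, and the job is handed in when it is done.

Besides the shell and the picture viewer there is one more tool, called after "Request:" as name(argument=value, ...), one argument or row to a line, values as JSON. step_arm: Moves the arm, as the interface text tells. Its arguments: {"type":"object","properties":{"steps":{"type":"array"},"gripper":{"type":"number"},"grip_force":{"type":"number"}},"required":["steps"]}

```bash
mkdir -p pics; ls; python3 - <<'E'
from station import telemetry,get_image,camera_params,models
import cv2,numpy as np
print(telemetry.sense())
for n in ("scene","side"):
    p,d=get_image(n); cv2.imwrite(f"pics/{n}0.png",p[:,:,::-1]); np.savez(f"{n}0.npz",p=p,d=d,**camera_params(n))
    for l in ("cup","ring","stand","peg_tip","lever_bar","tin"):
        print(n,l,[(np.round(b["bbox"]).tolist(),round(b["conf"],2)) for b in models.boxes_of(n,l)])
E
```

```text
pics
{'time': 0.0, 'joint_positions': array([-1.55606242e+00,  1.59057822e-01,  1.59824300e+00,  1.03375397e-05,
        1.38618939e+00, -2.10101489e-01]), 'qd': array([-4.90896736e-04, -4.31767126e-04, -4.03425024e-05,  1.84113275e-05,
        1.15248050e-03,  1.77942938e-04]), 'tau': array([-5.55006900e-04, -3.96000910e+01, -3.31431985e+01, -4.15722507e-04,
        8.27027980e-03, -6.92614606e-06]), 'tcp_pos': array([ 0.12816958, -0.56024686,  0.40370626]), 'eef_rot': array([-9.43761014e-04,  9.93687442e-01,  1.12180063e-01,  9.75888853e-05]), 'contact_force': array([-0.07506356,  0.14540275, -0.42324411]), 'torque': array([-0.0790572 ,  0.00869269,  0.00849304]), 'gripper_force': 0.0, 'width': 0.08585650552427486}
scene cup [([203.0, 204.0, 24.0, 44.0], 0.9), ([253.0, 224.0, 19.0, 31.0], 0.71), ([257.0, 202.0, 20.0, 38.0], 0.69)]
scene ring [([465.0, 263.0, 28.0, 27.0], 0.78)]
scene stand [([230.0, 235.0, 136.0, 65.0], 0.97)]
scene peg_tip [([315.0, 246.0, 42.0, 38.0], 0.75)]
scene lever_bar [([314.0, 243.0, 43.0, 44.0], 0.69)]
scene tin [([139.0, 243.0, 44.0, 30.0], 0.69)]
side cup [([374.0, 227.0, 12.0, 30.0], 0.62), ([406.0, 281.0, 21.0, 14.0], 0.58)]
side ring [([202.0, 361.0, 32.0, 32.0], 0.92)]
side stand [([284.0, 229.0, 122.0, 81.0], 0.92)]
side peg_tip [([281.0, 226.0, 53.0, 63.0], 0.91)]
side lever_bar [([282.0, 225.0, 54.0, 69.0], 0.79)]
side tin [([412.0, 202.0, 19.0, 25.0], 0.51)]
```

```bash
python3 - <<'E'
import cv2,numpy as np
a=np.load("scene0.npz");b=np.load("side0.npz")
print(a['K'],-a['R'].T@a['t'],b['K'],-b['R'].T@b['t'])
A=cv2.resize(a['p'][170:320,120:520],(800,300),interpolation=2);B=cv2.resize(b['p'][190:400,150:470],(457,300),interpolation=2)
C=np.zeros((600,800,3),np.uint8);C[:300]=A;C[300:,:457]=B
cv2.imwrite("pics/c0.png",C[:,:,::-1])
E
```

```text
[[587.18127744   0.         311.76297706]
 [  0.         587.18127744 240.17261577]
 [  0.           0.           1.        ]] [1.67406763 0.02523515 0.94471058] [[512.0803445    0.         329.76470189]
 [  0.         512.0803445  247.6380939 ]
 [  0.           0.           1.        ]] [-0.13149379  0.68804993  1.01708147]
```

View pics/c0.png

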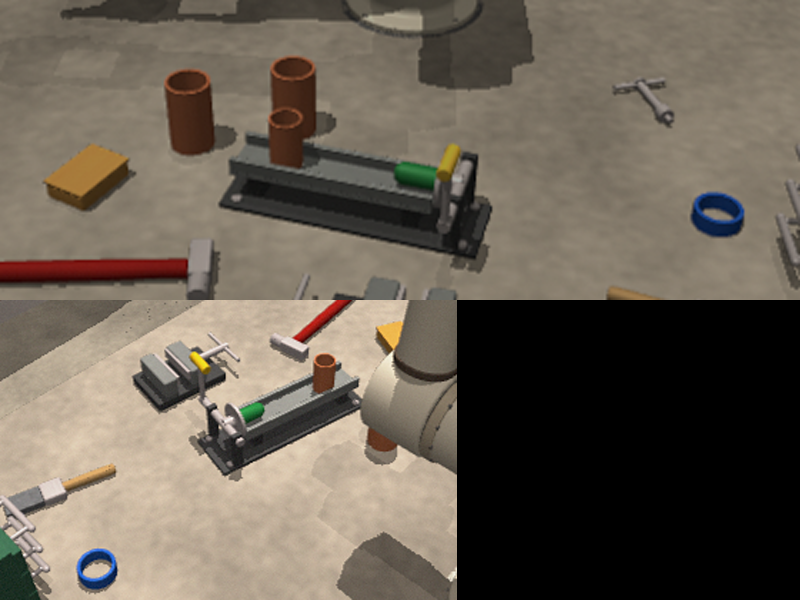

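The cup is the small one in the trough (scene px ~263,240). Two larger decoys stand behind and to the left of it. The ring is at (479,277), with the green peg and yellow lever at the right end of the stand.

```bash
cat > h.py <<'E'
import numpy as np,cv2
def cloud(a):
    p,d,K=a['p'],a['d'],a['K']; v,u=np.nonzero(d>0); z=d[v,u]
    X=np.c_[(u-K[0,2])/K[0,0]*z,(v-K[1,2])/K[1,1]*z,z]
    X=(X-a['t'])@a['R']
    hsv=cv2.cvtColor(p,cv2.COLOR_RGB2HSV)[v,u].astype(int)
    return X,hsv,np.c_[u,v]
def sel(h,lo,hi,s=100,vmin=40): return (h[:,0]>=lo)&(h[:,0]<=hi)&(h[:,1]>=s)&(h[:,2]>=vmin)
COL=dict(cup=(5,14,120),green=(45,80,100),yellow=(22,32,140),blue=(100,125,120))
E
python3 - <<'E'
from h import *
np.set_printoptions(precision=4,suppress=True)
for n in ("scene","side"):
    a=np.load(n+"0.npz");X,h,uv=cloud(a)
    R=(X[:,0]>0.2)&(X[:,0]<0.95)&(abs(X[:,1])<0.5)&(X[:,2]<0.3)&(X[:,2]>-0.01)
    print(n,"bench z",np.median(X[R][:,2]))
    for c,(lo,hi,s) in COL.items():
        m=R&sel(h,lo,hi,s)
        im=np.zeros((480,640),np.uint8);im[uv[m][:,1],uv[m][:,0]]=1
        k,L,st,_=cv2.connectedComponentsWithStats(im)
        lab=L[uv[:,1],uv[:,0]]
        for i in range(1,k):
            if st[i,4]<25: continue
            P=X[(lab==i)]
            print(c,st[i],"med",np.median(P,0),"p3",np.percentile(P,3,0),"p97",np.percentile(P,97,0))
    # dark stand points: wall tops z~.066
    m=R&(X[:,2]>0.060)&(X[:,2]<0.070)&(h[:,1]<60)
    u=uv[m]; b=(238,130) 
    P=X[m]; 
    print("wall",len(P),np.percentile(P,3,0),np.percentile(P,97,0))
E
```

```text
scene bench z 0.000972087938752476
cup [ 254  198   24   56 1084] med [ 0.3973 -0.1395  0.0861] p3 [ 0.3441 -0.1706  0.0177] p97 [ 0.5351 -0.1196  0.1195]
cup [202 205  25  42 873] med [ 0.4364 -0.2759  0.0679] p3 [ 0.3867 -0.3035  0.0077] p97 [ 0.446  -0.2517  0.1004]
green [317 251  22  14 199] med [0.5601 0.0221 0.0809] p3 [ 0.5443 -0.0004  0.0691] p97 [0.5701 0.0441 0.0876]
yellow [338 242  12  19 124] med [0.6487 0.0583 0.1684] p3 [0.6207 0.0477 0.1598] p97 [0.6687 0.0679 0.1715]
blue [466 266  26  22 379] med [0.5282 0.4012 0.0177] p3 [0.4951 0.372  0.0031] p97 [0.5546 0.4273 0.0266]
wall 1246 [ 0.4845 -0.1907  0.0601] [0.8217 0.0653 0.0686]
side bench z 0.0013789778943848338
cup [369 227  16  28 367] med [ 0.5107 -0.1282  0.1003] p3 [ 0.4952 -0.1568  0.0599] p97 [ 0.535  -0.1168  0.1213]
cup [408 280  20  16 193] med [ 0.3616 -0.1204  0.0226] p3 [ 0.3435 -0.1414  0.0038] p97 [ 0.3861 -0.1154  0.0452]
green [318 262  17  14 154] med [0.5454 0.0252 0.0817] p3 [0.5376 0.0031 0.0671] p97 [0.5605 0.0443 0.0882]
yellow [283 226  14  16 107] med [0.6375 0.0632 0.1686] p3 [0.6179 0.0509 0.1559] p97 [0.6664 0.0712 0.1733]
blue [204 364  28  28 412] med [0.5212 0.4027 0.0192] p3 [0.4954 0.3761 0.0034] p97 [0.5519 0.4317 0.0277]
wall 868 [ 0.481  -0.1801  0.0602] [0.8179 0.0739 0.0691]
```

```bash
cat > fit.py <<'E'
from h import *
from scipy.optimize import least_squares
np.set_printoptions(precision=4,suppress=True)
for n in ("scene","side"):
    a=np.load(n+"0.npz");X,h,uv=cloud(a)
    m=(X[:,2]>0.058)&(X[:,2]<0.074)&(h[:,1]<60)&(X[:,0]>.46)&(X[:,0]<.62)&(X[:,1]>-.2)&(X[:,1]<.04)
    P=X[m][:,:2].astype(np.float32)
    d0=np.array([.235,.972]);n0=np.array([-.972,.235])
    c=P@n0+.555*.972-.02*.235   # offset from axis guess
    for s in (-1,1):
        q=P[(s*c>.018)&(s*c<.034)]
        l=cv2.fitLine(q,cv2.DIST_HUBER,0,.01,.01).ravel()
        print(n,"wall",s,len(q),"yaw",np.degrees(np.arctan2(l[0],l[1])),"x at y=-.13,0",[l[2]+(yy-l[3])*l[0]/l[1] for yy in(-.13,0.)])
    def col(c,b):
        lo,hi,s=COL[c];return X[sel(h,lo,hi,s)&(X[:,0]>b[0])&(X[:,0]<b[1])&(X[:,1]>b[2])&(X[:,1]<b[3])&(X[:,2]>b[4])&(X[:,2]<b[5])]
    Q=col("cup",(.46,.56,-.2,-.08,.06,.13))
    print("cup z range",np.percentile(Q[:,2],[2,98]))
    T=Q[Q[:,2]>.112]; f=least_squares(lambda c:(np.hypot(*(T[:,:2]-c).T)-.0195),[.515,-.137],loss='soft_l1',f_scale=.002)
    print("cup rim",len(T),f.x,np.sqrt(np.mean(f.fun**2)))
    G=col("green",(.5,.6,-.03,.06,.05,.1))
    def r(p):
        dv=np.array([np.sin(p[2]),np.cos(p[2])]);w=G[:,:2]-p[:2];lat=w@np.array([-dv[1],dv[0]])
        return np.hypot(lat,G[:,2]-p[3])-.0145
    G=G[G[:,1]>.012]
    f=least_squares(lambda p:r([p[0],.02,p[1],p[2]]),[.552,.235,.071],loss='soft_l1',f_scale=.002);print("peg x@y.02",f.x[0],"yaw",np.degrees(f.x[1]),"z",f.x[2])
    Y=col("yellow",(.58,.7,.03,.09,.14,.19));print("lever",Y[:,:2].min(0),Y[:,:2].max(0),"mean",Y.mean(0),"topz",np.percentile(Y[:,2],97)); 
    l=cv2.fitLine(Y.astype(np.float32),cv2.DIST_HUBER,0,.01,.01).ravel();print("lever dir",l[:3])
    B=col("blue",(.47,.58,.35,.46,.018,.035));f=least_squares(lambda c:(np.hypot(*(B[:,:2]-c).T)-.028),[.525,.4],loss='soft_l1',f_scale=.002);print("ring",f.x,"top",np.percentile(B[:,2],[50,97]))
E
python3 fit.py
```

```text
scene wall -1 443 yaw 12.513483 x at y=-.13,0 [np.float32(0.5481123), np.float32(0.5769647)]
scene wall 1 236 yaw 12.881918 x at y=-.13,0 [np.float32(0.49097705), np.float32(0.52070785)]
cup z range [0.0636 0.1212]
cup rim 116 [ 0.5153 -0.1397] 0.0017862386445937888
peg x@y.02 0.5496835135892277 yaw 13.085164184803405 z 0.07185093371088111
lever [0.6177 0.0456] [0.6705 0.0695] mean [0.6474 0.0583 0.1674] topz 0.1715277188685458
lever dir [ 0.9689 -0.2326 -0.0843]
ring [0.5251 0.4003] top [0.0229 0.0277]
side wall -1 211 yaw 13.026322 x at y=-.13,0 [np.float32(0.5458478), np.float32(0.57592356)]
side wall 1 311 yaw 12.937747 x at y=-.13,0 [np.float32(0.48885673), np.float32(0.51872087)]
cup z range [0.0637 0.1215]
cup rim 91 [ 0.5158 -0.1373] 0.0017424284972797784
peg x@y.02 0.5534516462585571 yaw 11.59454651459605 z 0.07183303003307075
lever [0.6167 0.0474] [0.6668 0.0738] mean [0.6384 0.0629 0.1677] topz 0.17327019059517967
lever dir [ 0.9743 -0.2099  0.0823]
ring [0.5238 0.4029] top [0.0238 0.0283]
```

```bash
cat > go.py <<'E'
import sys,numpy as np
from station import telemetry
from scipy.spatial.transform import Rotation as Ro
yaw=np.radians(12.9); O=np.array([.5421,-.0245,0]); d=np.array([np.sin(yaw),np.cos(yaw),0]); n=np.array([-d[1],d[0],0]); S=np.c_[d,n,[0,0,1]]
RT=np.c_[-n,-d,[0,0,-1.]]
def go(*targets):
    s=telemetry.sense(); p=s["tcp_pos"]; R=Ro.from_quat(s["eef_rot"],scalar_first=True)
    print("t",s["time"],"stand tip",np.round(S.T@(p-[0,0,.173]-O),4),"F stand",np.round(S.T@s["contact_force"],1),"w",round(s["width"],4),"q",np.round(s["joint_positions"],2))
    rv=np.degrees((R.inv()*Ro.from_matrix(RT)).as_rotvec()); print("turn needed (tool)",np.round(rv,2))
    for t in targets:
        g=O+S@np.array(t)+[0,0,.173]; print(t,"world tcp",np.round(g,4),"now-axes",np.round(R.inv().apply(g-p),4),"aligned-axes",np.round(RT.T@(g-p),4))
if __name__=="__main__": go(*[eval(a) for a in sys.argv[1:]])
E
python3 go.py "(-.172,0,.2)" "(-.172,0,.1)"
```

```text
t 0.7 stand tip [-0.6149  0.2838  0.2317] F stand [ 1.  -0.8  0.2] w 0.0854 q [-1.56  0.16  1.6  -0.    1.39 -0.21]
turn needed (tool) [ 0.    0.   25.78]
(-0.172, 0, 0.2) world tcp [ 0.5037 -0.1922  0.373 ] now-axes [ 0.4482 -0.2754  0.0317] aligned-axes [ 0.2838 -0.4429  0.0317]
(-0.172, 0, 0.1) world tcp [ 0.5037 -0.1922  0.273 ] now-axes [ 0.4482 -0.2754  0.1317] aligned-axes [ 0.2838 -0.4429  0.1317]
```

Request:
step_arm(
  steps=[
    [[0,0,0],[0,0,6.445]],
    [[0,0,0],[0,0,6.445]],
    [[0,0,0],[0,0,6.445]],
    [[0,0,0],[0,0,6.445]],
    [[0.0215,-0.034,0],[0,0,0]],
    [[0.0215,-0.034,0],[0,0,0]],
    [[0.0215,-0.034,0],[0,0,0]],
    [[0.0215,-0.034,0],[0,0,0]],
    [[0.0215,-0.034,0],[0,0,0]],
    [[0.0215,-0.034,0],[0,0,0]],
    [[0.0215,-0.034,0],[0,0,0]],
    [[0.0215,-0.034,0],[0,0,0]],
    [[0.0215,-0.034,0],[0,0,0]],
    [[0.0215,-0.034,0],[0,0,0]],
    [[0.0215,-0.034,0],[0,0,0]],
    [[0.0215,-0.034,0],[0,0,0]],
    [[0.0215,-0.034,0],[0,0,0]],
    [[0,0,0],[0,0,0]],
  ],
  gripper=0,
)

```text
time: 2.5
tcp_pos: [0.5014, -0.1889, 0.4047]
eef_rot: [-0.001, 0.994, -0.11, 0.001]
contact_force: [0.2, -0.9, 0.2]
width: 0.0002
gripper_force: 0.0
```

```bash
python3 go.py "(-.172,0,.1)"
python3 - <<'E'
from station import get_image,camera_params
import cv2,numpy as np
p,d=get_image("wrist"); np.savez("w1.npz",p=p,d=d,**camera_params("wrist")); cv2.imwrite("pics/w1.png",p[:,:,::-1])
E
```

```text
t 2.5 stand tip [-0.1694  0.003   0.2317] F stand [-0.8 -0.4  0.2] w 0.0002 q [-0.59  0.06  1.71  0.    1.38  1.2 ]
turn needed (tool) [-0.08 -0.05  0.29]
(-0.172, 0, 0.1) world tcp [ 0.5037 -0.1922  0.273 ] now-axes [0.0028 0.0028 0.1317] aligned-axes [0.003  0.0026 0.1317]
```

View pics/w1.png

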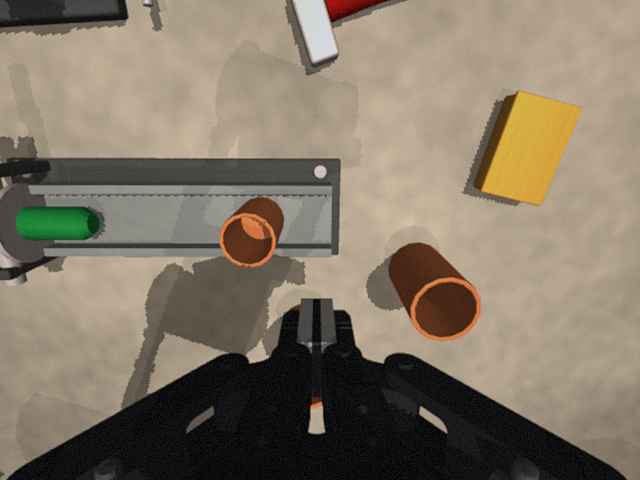

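Request:
step_arm(
  steps=[
    [[0.003,0.003,0.033],[0,0,0.3]],
    [[0,0,0.033],[0,0,0]],
    [[0,0,0.033],[0,0,0]],
    [[0,0,0.033],[0,0,0]],
    [[0,0,0],[0,0,0]],
    [[0,-0.008,0],[0,0,0]],
    [[0,-0.008,0],[0,0,0]],
    [[0,-0.008,0],[0,0,0]],
    [[0,-0.008,0],[0,0,0]],
    [[0,-0.008,0],[0,0,0]],
    [[0,-0.008,0],[0,0,0]],
    [[0,-0.008,0],[0,0,0]],
    [[0,-0.008,0],[0,0,0]],
    [[0,-0.008,0],[0,0,0]],
    [[0,-0.008,0],[0,0,0]],
    [[0,0,0],[0,0,0]],
    [[0,0,0],[0,0,0]],
  ],
)

```text
time: 4.25
tcp_pos: [0.5198, -0.1176, 0.2726]
eef_rot: [0.0, 0.993, -0.115, -0.0]
contact_force: [0.0, -0.0, 0.4]
width: -0.0001
gripper_force: 0.0
```

```bash
cat > look.py <<'E'
import sys
from h import *; from go import *
from station import get_image,camera_params
go()
for n in sys.argv[2:]:
    p,dd=get_image(n); a=dict(p=p,d=dd,**camera_params(n)); np.savez(f"{n}_{sys.argv[1]}.npz",**a); cv2.imwrite(f"pics/{n}_{sys.argv[1]}.png",p[:,:,::-1])
    X,hh,uv=cloud(a); Y=(X-O)@S
    R=(Y[:,0]>-.2)&(Y[:,0]<.25)&(abs(Y[:,1])<.14)&(Y[:,2]>.045)&(Y[:,2]<.2)
    for c,(lo,hi,s) in COL.items():
        m=R&sel(hh,lo,hi,s)
        if c=="cup": m&=abs(Y[:,1])<.035
        if m.sum()>20: print(n,c,m.sum(),"p1",np.round(np.percentile(Y[m],1,0),4),"p99",np.round(np.percentile(Y[m],99,0),4))
E
python3 look.py a scene side wrist
```

```text
t 4.25 stand tip [-0.0957  0.0009  0.0996] F stand [-0.  -0.   0.4] w -0.0001 q [-0.45  0.19  1.83 -0.    1.11  1.35]
turn needed (tool) [ 0.    0.01 -0.27]
scene cup 492 p1 [-0.1089 -0.0191  0.0561] p99 [-0.0245  0.0254  0.1144]
scene green 201 p1 [ 0.0236 -0.0161  0.0676] p99 [0.0734 0.0098 0.0887]
scene yellow 125 p1 [ 0.0952 -0.1072  0.1576] p99 [ 0.1116 -0.0531  0.1722]
side cup 410 p1 [-0.0913 -0.0171  0.0531] p99 [-0.0219  0.0238  0.0962]
side green 155 p1 [ 0.0258 -0.0092  0.0654] p99 [0.0704 0.0149 0.0892]
side yellow 105 p1 [ 0.0986 -0.1031  0.1558] p99 [ 0.1134 -0.0529  0.1731]
wrist cup 11100 p1 [-0.0933 -0.0176  0.0685] p99 [-0.025   0.0185  0.0926]
wrist green 4933 p1 [ 0.022  -0.0139  0.0595] p99 [0.0607 0.0208 0.0855]
```

Request:
step_arm(
  steps=[
    [[0,0.013,0],[0,0,0]],
    [[0,0.013,0],[0,0,0]],
    [[0,0,0.01],[0,0,0]],
    [[0,0,0.015],[0,0,0]],
    [[0,0,0.015],[0,0,0]],
    [[0,0,0],[0,0,0]],
    [[0,-0.008,0],[0,0,0]],
    [[0,-0.008,0],[0,0,0]],
    [[0,-0.008,0],[0,0,0]],
    [[0,-0.008,0],[0,0,0]],
    [[0,-0.008,0],[0,0,0]],
    [[0,-0.008,0],[0,0,0]],
    [[0,-0.008,0],[0,0,0]],
    [[0,-0.008,0],[0,0,0]],
    [[0,-0.008,0],[0,0,0]],
    [[0,0,0],[0,0,0]],
  ],
)

```text
time: 6.0
tcp_pos: [0.5304, -0.0718, 0.2326]
eef_rot: [-0.001, 0.993, -0.115, -0.0]
contact_force: [-0.7, 0.1, -0.0]
width: -0.0001
gripper_force: 0.0
```

```bash
python3 look.py b side wrist
```

```text
t 6.0 stand tip [-0.0488  0.0008  0.0596] F stand [-0.1  0.7 -0. ] w -0.0001 q [-0.36  0.26  1.85  0.    1.04  1.44]
turn needed (tool) [-0.06  0.02 -0.25]
side cup 372 p1 [-0.0315 -0.0096  0.0578] p99 [0.038  0.0243 0.096 ]
side green 131 p1 [ 0.0345 -0.0077  0.066 ] p99 [0.0696 0.0156 0.0898]
side yellow 102 p1 [ 0.0979 -0.1043  0.1562] p99 [ 0.1136 -0.054   0.1741]
wrist cup 16967 p1 [-0.0346 -0.0172  0.0663] p99 [0.0345 0.0158 0.0926]
wrist green 5901 p1 [ 0.0389 -0.0139  0.0668] p99 [0.0729 0.0121 0.0854]
```

View pics/wrist_b.png

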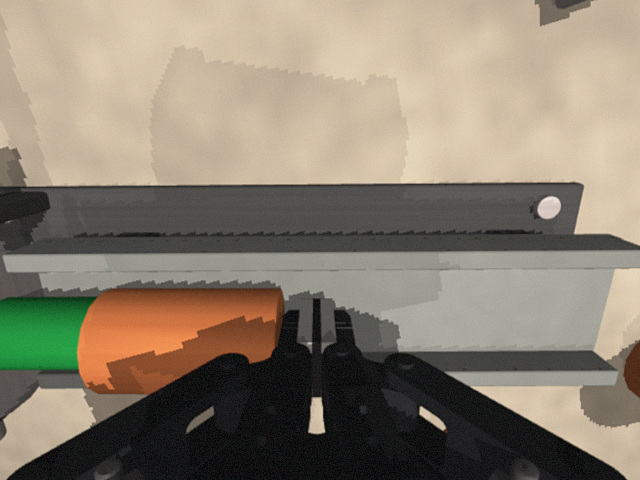

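The cup is partly on the peg, with its mouth at stand x ≈ 37 mm, and the finger is in contact with the bottom. It needs about 43 mm more.

Request:
step_arm(
  steps=[
    [[0,-0.008,0],[0,0,0]],
    [[0,-0.008,0],[0,0,0]],
    [[0,-0.008,0],[0,0,0]],
    [[0,-0.008,0],[0,0,0]],
    [[0,-0.004,0],[0,0,0]],
    [[0,-0.002,0],[0,0,0]],
    [[0,0,0],[0,0,0]],
  ],
)

```text
time: 6.8
tcp_pos: [0.539, -0.0356, 0.2327]
eef_rot: [-0.0, 0.993, -0.115, 0.0]
contact_force: [-0.4, 0.5, 0.0]
width: -0.0001
gripper_force: 0.0
```

Request:
step_arm(
  steps=[
    [[0,-0.002,0],[0,0,0]],
    [[0,0,0],[0,0,0]],
  ],
)

```text
time: 7.0
tcp_pos: [0.5395, -0.0341, 0.2328]
eef_rot: [-0.0, 0.993, -0.115, 0.0]
contact_force: [0.1, -1.1, 0.3]
width: 0.0
gripper_force: 0.2
```

Request:
step_arm(
  steps=[
    [[0,-0.0015,0],[0,0,0]],
    [[0,0,0],[0,0,0]],
  ],
)

```text
time: 7.2
tcp_pos: [0.5398, -0.0327, 0.2328]
eef_rot: [0.0, 0.993, -0.115, 0.0]
contact_force: [-0.7, -2.1, -0.8]
width: -0.0002
gripper_force: 0.6
```

```bash
python3 look.py c side
```

```text
t 7.2 stand tip [-0.0085  0.0004  0.0598] F stand [-2.2  0.2 -0.8] w -0.0002 q [-0.28  0.27  1.83 -0.    1.04  1.52]
turn needed (tool) [ 0.01 -0.   -0.31]
side cup 348 p1 [ 0.0071 -0.0092  0.0645] p99 [0.0729 0.0243 0.0956]
side yellow 103 p1 [ 0.0973 -0.1047  0.1547] p99 [ 0.1136 -0.0533  0.1738]
```

Request:
step_arm(
  steps=[
    [[0,-0.002,0],[0,0,0]],
    [[0,0,0],[0,0,0]],
  ],
)

```text
time: 7.45
tcp_pos: [0.5403, -0.0305, 0.2328]
eef_rot: [0.0, 0.993, -0.115, 0.0]
contact_force: [0.2, -1.3, 0.2]
width: 0.0002
gripper_force: 0.6
```

Request:
step_arm(
  steps=[
    [[0,-0.0015,0],[0,0,0]],
    [[0,0,0],[0,0,0]],
  ],
)

```text
time: 7.65
tcp_pos: [0.5405, -0.03, 0.2328]
eef_rot: [0.001, 0.993, -0.115, -0.0]
contact_force: [-1.7, -7.1, 0.0]
width: -0.0002
gripper_force: 3.6
```

Request:
step_arm(
  steps=[
    [[0,-0.001,0],[0,0,0]],
    [[0,0,0],[0,0,0]],
  ],
)

```text
time: 7.85
tcp_pos: [0.5406, -0.0297, 0.2328]
eef_rot: [0.002, 0.993, -0.115, -0.0]
contact_force: [-3.4, -10.5, 1.8]
width: 0.0003
gripper_force: 5.5
```

Request:
step_arm(
  steps=[
    [[0,0,0],[0,0,0]],
    [[0,0.01,0],[0,0,0]],
    [[0,0.01,0],[0,0,0]],
    [[0,0,-0.035],[0,0,0]],
    [[0,0,-0.035],[0,0,0]],
    [[0,0,-0.035],[0,0,0]],
    [[0,0,-0.035],[0,0,0]],
    [[0,0,0],[0,0,0]],
  ],
)

```text
time: 8.65
tcp_pos: [0.5377, -0.0484, 0.3788]
eef_rot: [0.001, 0.993, -0.115, 0.005]
contact_force: [-0.0, 0.3, 0.9]
width: -0.0002
gripper_force: 0.0
```

```bash
python3 look.py d side scene wrist; python3 go.py "(.066,-.092,.2)"
```

```text
t 8.65 stand tip [-0.0243 -0.001   0.2058] F stand [0.3 0.1 0.9] w -0.0002 q [-0.31  0.08  1.73  0.    1.32  1.49]
turn needed (tool) [ 0.01 -0.63 -0.31]
side cup 332 p1 [ 0.0095 -0.0105  0.0651] p99 [0.0726 0.0239 0.0948]
side yellow 103 p1 [ 0.0974 -0.1034  0.1542] p99 [ 0.1136 -0.0534  0.1737]
scene cup 436 p1 [ 0.0084 -0.0203  0.0625] p99 [0.074  0.0149 0.0944]
scene yellow 128 p1 [ 0.096  -0.106   0.1582] p99 [ 0.1111 -0.0533  0.1732]
wrist cup 5148 p1 [ 0.0074 -0.0164  0.0657] p99 [0.077  0.0216 0.0904]
wrist yellow 4922 p1 [ 0.0936 -0.1021  0.1567] p99 [ 0.1095 -0.0542  0.1687]
t 8.8 stand tip [-0.0241  0.0008  0.199 ] F stand [ 0.6  1.2 -0.8] w 0.0001 q [-0.31  0.09  1.74  0.    1.31  1.49]
turn needed (tool) [-0.03  0.06 -0.31]
(0.066, -0.092, 0.2) world tcp [0.6465 0.0193 0.373 ] now-axes [ 0.0923 -0.0906 -0.0011] aligned-axes [ 0.0928 -0.0901 -0.001 ]
```

View pics/wrist_d.png

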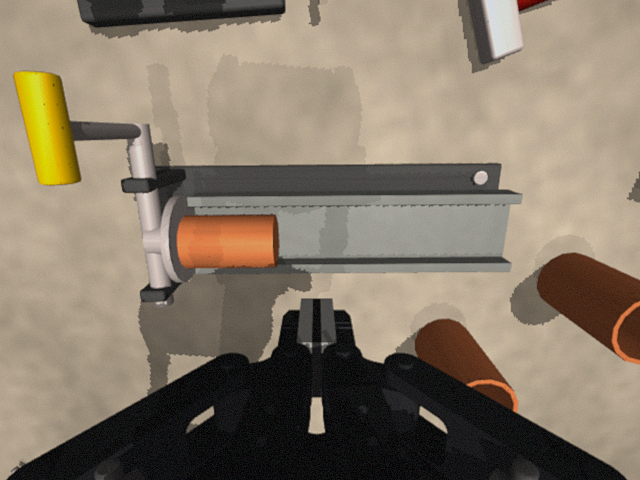

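Request:
step_arm(
  steps=[
    [[0.031,-0.03,0],[0,0,-0.3]],
    [[0.031,-0.03,0],[0,0,0]],
    [[0.031,-0.03,0],[0,0,0]],
    [[0,0,0.025],[0,0,0]],
    [[0,0,0.025],[0,0,0]],
    [[0,-0.0075,0],[0,0,0]],
    [[0,-0.0075,0],[0,0,0]],
    [[0,-0.008,0],[0,0,0]],
    [[0,-0.008,0.001],[0,0,0]],
    [[0,-0.0075,0.002],[0,0,0]],
    [[0,-0.0075,0.002],[0,0,0]],
    [[0,-0.007,0.0035],[0,0,0]],
    [[0,-0.007,0.0035],[0,0,0]],
    [[0,-0.0065,0.0045],[0,0,0]],
    [[0,-0.0065,0.0045],[0,0,0]],
    [[0,-0.0055,0.0055],[0,0,0]],
    [[0,-0.0055,0.0055],[0,0,0]],
    [[0,0,0],[0,0,0]],
  ],
)

```text
time: 10.6
tcp_pos: [0.6668, 0.1013, 0.2935]
eef_rot: [0.0, 0.994, -0.112, 0.002]
contact_force: [1.1, -1.3, 1.2]
width: 0.0
gripper_force: 1.0
```

```bash
python3 look.py e side scene wrist
```

```text
t 10.6 stand tip [ 0.1505 -0.0935  0.1205] F stand [-1.1 -1.4  1.2] w 0.0 q [-0.03  0.5   1.39 -0.    1.24  1.77]
turn needed (tool) [-0.01 -0.28  0.03]
side cup 464 p1 [ 0.0312 -0.0132  0.0926] p99 [0.0989 0.0227 0.1563]
side yellow 112 p1 [ 0.1667 -0.1051  0.1233] p99 [ 0.1828 -0.0528  0.1418]
scene cup 413 p1 [ 0.0276 -0.0209  0.0908] p99 [0.0908 0.0165 0.1547]
scene yellow 107 p1 [ 0.1642 -0.1061  0.1247] p99 [ 0.1803 -0.0581  0.1653]
wrist cup 180 p1 [ 0.0798 -0.0194  0.0915] p99 [ 0.089  -0.0167  0.1043]
wrist yellow 2181 p1 [ 0.164  -0.1043  0.1222] p99 [ 0.1805 -0.0837  0.1611]
```

Request:
step_arm(
  steps=[
    [[0,0.01,0],[0,0,0]],
    [[0,0,-0.023],[0,0,0]],
    [[0,0,-0.023],[0,0,0]],
    [[0,-0.018,0],[0,0,0]],
    [[0,-0.018,0],[0,0,0]],
    [[0,0,0.013],[0,0,0]],
    [[0,0,0.013],[0,0,0]],
    [[0,-0.0035,0.0065],[0,0,0]],
    [[0,-0.0035,0.0065],[0,0,0]],
    [[0,-0.003,0.007],[0,0,0]],
    [[0,-0.003,0.007],[0,0,0]],
    [[0,-0.002,0.0075],[0,0,0]],
    [[0,-0.002,0.0075],[0,0,0]],
    [[0,-0.001,0.006],[0,0,0]],
    [[0,0,0.006],[0,0,0]],
    [[0,0,0],[0,0,0]],
  ],
)

```text
time: 12.35
tcp_pos: [0.6754, 0.1443, 0.2549]
eef_rot: [-0.0, 0.994, -0.112, -0.001]
contact_force: [0.5, 0.1, 0.9]
width: 0.0
gripper_force: 0.6
```

```bash
python3 go.py
```

```text
t 12.35 stand tip [ 0.1943 -0.0922  0.0819] F stand [ 0.3 -0.5  0.9] w 0.0 q [0.04 0.59 1.35 0.   1.2  1.83]
turn needed (tool) [-0.04  0.07  0.02]
```

Request:
step_arm(
  steps=[
    [[0,0,0.002],[0,0,0]],
    [[0,0,0],[0,0,0]],
  ],
)

```text
time: 12.55
tcp_pos: [0.6753, 0.1439, 0.2537]
eef_rot: [-0.0, 0.994, -0.112, -0.001]
contact_force: [0.2, 2.5, 2.7]
width: 0.0001
gripper_force: 1.2
```

Request:
step_arm(
  steps=[
    [[0,0,0.0015],[0,0,0]],
    [[0,0,0],[0,0,0]],
  ],
)

```text
time: 12.75
tcp_pos: [0.6754, 0.1439, 0.2533]
eef_rot: [-0.0, 0.994, -0.112, -0.001]
contact_force: [-2.6, 3.6, 7.0]
width: 0.0001
gripper_force: 3.5
```

Request:
step_arm(
  steps=[
    [[0,0,0.001],[0,0,0]],
    [[0,0,0],[0,0,0]],
  ],
)

```text
time: 12.95
tcp_pos: [0.6754, 0.1439, 0.2532]
eef_rot: [0.0, 0.994, -0.112, -0.001]
contact_force: [-3.6, 2.6, 11.9]
width: 0.0001
gripper_force: 5.5
```

Request:
step_arm(
  steps=[
    [[0,0,-0.04],[0,0,0]],
    [[0,0,-0.045],[0,0,0]],
    [[0,0,-0.045],[0,0,0]],
    [[0,0,0],[0,0,-8.5]],
    [[0,0,0],[0,0,-8.5]],
    [[0,0,0],[0,0,-8.5]],
    [[0,0,0],[0,0,-8.5]],
    [[0,0,0],[0,0,-8.5]],
    [[0,0,0],[0,0,-8.5]],
    [[0,0,0],[0,0,-8.5]],
    [[0,0,0],[0,0,-8.5]],
    [[0,0,0],[0,0,-8.5]],
    [[0,0,0],[0,0,0]],
  ],
  gripper=0.0854,
)

```text
time: 14.25
tcp_pos: [0.6754, 0.1432, 0.3805]
eef_rot: [-0.0, 0.85, 0.527, -0.002]
contact_force: [-0.3, 0.3, 0.0]
width: 0.0855
gripper_force: 0.0
```

```bash
python3 look.py f side scene; python3 - <<'E'
from go import *
s=telemetry.sense();R=Ro.from_quat(s["eef_rot"],scalar_first=True)
print(R.as_matrix(),R.inv().apply(np.array([.5245,.4015,.40])-s["tcp_pos"]))
import cv2
a=cv2.imread("pics/scene_f.png")[150:300,240:540];b=cv2.imread("pics/side_f.png")[190:400,150:450]
C=np.zeros((600,600,3),np.uint8);C[:300]=cv2.resize(a,(600,300),interpolation=2);C[300:,:428]=cv2.resize(b,(428,300),interpolation=2);cv2.imwrite("pics/cf.png",C)
E
```

```text
t 14.25 stand tip [ 0.1932 -0.0925  0.2075] F stand [0.3 0.4 0. ] w 0.0855 q [ 0.03  0.47  1.26 -0.    1.42  0.5 ]
turn needed (tool) [-1.000e-02  2.100e-01  7.649e+01]
side cup 450 p1 [ 0.0855 -0.0172  0.0989] p99 [0.1239 0.0227 0.1702]
side yellow 96 p1 [ 0.1864 -0.1025  0.0669] p99 [ 0.2035 -0.053   0.0839]
scene cup 520 p1 [ 0.084  -0.0203  0.1003] p99 [0.121  0.0191 0.1694]
scene yellow 123 p1 [ 0.1854 -0.1064  0.0683] p99 [ 0.2008 -0.0541  0.0824]
[[ 4.48171646e-01  8.93944998e-01 -2.12514125e-03]
 [ 8.93946105e-01 -4.48173904e-01 -7.16455300e-04]
 [-1.59290448e-03 -1.57866679e-03 -9.99997485e-01]] [ 0.16304859 -0.25067986 -0.0188705 ]
```

View pics/cf.png

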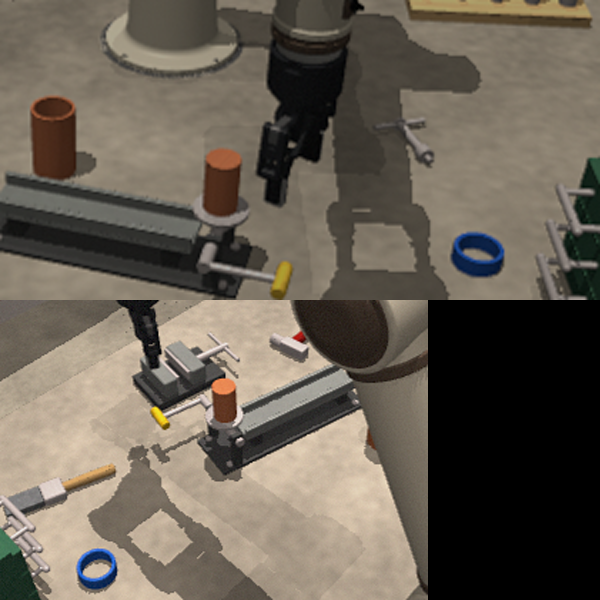

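Peg is upright with the cup on it. The ring is clear at scene px (479,277), with the rack of prongs to its right. Next I'll look at the ring with the wrist camera.

Request:
step_arm(
  steps=[
    [[0,0,0],[0,0,-6.65]],
    [[0,0,0],[0,0,-6.65]],
    [[0,0,0],[0,0,-6.65]],
    [[0,0,0],[0,0,-6.65]],
    [[0.032,-0.025,0],[0,0,0]],
    [[0.032,-0.025,0],[0,0,0]],
    [[0.032,-0.025,0],[0,0,0]],
    [[0.032,-0.025,0],[0,0,0]],
    [[0.032,-0.025,0],[0,0,0]],
    [[0.03,-0.025,0],[0,0,0]],
    [[0,0,0],[0,0,0]],
    [[0,0,0],[0,0,0]],
  ],
)

```text
time: 15.55
tcp_pos: [0.5245, 0.3337, 0.382]
eef_rot: [0.0, 0.706, 0.708, -0.0]
contact_force: [0.0, 0.1, 0.0]
width: 0.0855
gripper_force: 0.0
```

```bash
cat > ring.py <<'E'
from h import *; from go import *
from station import get_image,camera_params
from scipy.optimize import least_squares
s=telemetry.sense();R=Ro.from_quat(s["eef_rot"],scalar_first=True)
a=dict(d=None,**camera_params("wrist"));a["p"],a["d"]=get_image("wrist");cv2.imwrite("pics/ring1.png",a["p"][:,:,::-1])
X,h,uv=cloud(a);B=X[sel(h,*COL["blue"])&(X[:,0]>.45)&(X[:,0]<.6)&(X[:,1]>.34)&(X[:,1]<.46)]
T=B[B[:,2]>np.percentile(B[:,2],97)-.004]
f=least_squares(lambda c:np.hypot(*(T[:,:2]-c).T)-.028,[.5245,.4015],loss='soft_l1',f_scale=.002)
print(len(T),"ring",f.x,"top",np.percentile(B[:,2],[50,97]),"min",T.min(0),"max",T.max(0))
print("R",np.round(R.as_matrix(),3),"q",s["joint_positions"].round(2)); g=np.array([*f.x,.0+.173+.014])
print("delta tool to tip z .014",R.inv().apply(g-s["tcp_pos"]).round(4))
E
python3 ring.py
```

```text
1326 ring [0.52415395 0.40132676] top [0.02315705 0.0248411 ] min [0.49416229 0.3710435  0.02085408] max [0.55427706 0.43134015 0.0258141 ]
R [[-0.003  1.    -0.   ]
 [ 1.     0.003 -0.001]
 [-0.001 -0.    -1.   ]] q [ 0.37  0.29  1.48 -0.    1.36  0.37]
delta tool to tip z .014 [ 0.0678 -0.0002  0.1949]
```

View pics/ring1.png

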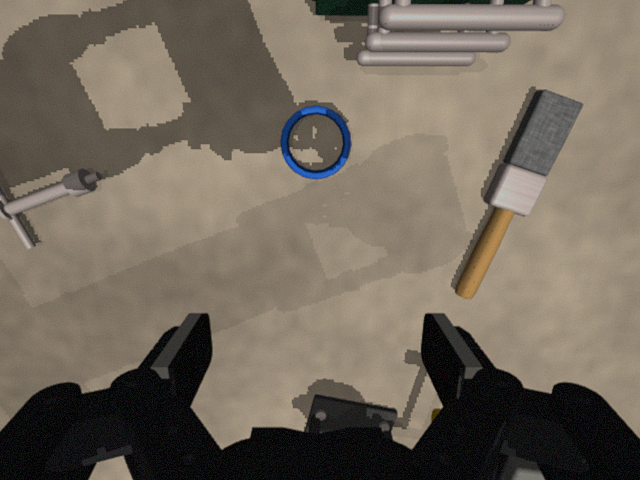

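```bash
python3 - <<'E'
from h import *; from go import *
from station import get_image,camera_params
np.set_printoptions(precision=3,suppress=True)
s=telemetry.sense();R=Ro.from_quat(s["eef_rot"],scalar_first=True)
a=dict(**camera_params("wrist"));a["p"],a["d"]=get_image("wrist")
X,h,uv=cloud(a);L=R.inv().apply(X-s["tcp_pos"])
print("cam in tool",R.inv().apply(-a["R"].T@a["t"]-s["tcp_pos"]))
m=(abs(L[:,1])<.07)&(abs(L[:,0])<.03)&(L[:,2]>.1)&(L[:,2]<.19)
print("finger max z",np.percentile(L[m][:,2],[90,97,99,99.9]),"y",np.percentile(abs(L[m][:,1]),[1,50,99]))
q=L[m]; t=q[q[:,2]>np.percentile(q[:,2],97)];print(t.min(0),t.max(0))
m=(X[:,1]>.43)&(X[:,1]<.6)&(X[:,2]>.02)&(X[:,0]<.65)&(X[:,0]>.4);Q=X[m];print("rack",len(Q),np.percentile(Q,1,0),np.percentile(Q,99,0))
b=np.load("side_f.npz");X,h,uv=cloud(b);m=(X[:,1]>.435)&(X[:,1]<.65)&(X[:,2]>.02)&(X[:,0]<.65)&(X[:,0]>.4);Q=X[m];print("rack side",len(Q),np.percentile(Q,1,0),np.percentile(Q,99,0))
E
```

```text
cam in tool [0.078 0.    0.031]
finger max z [0.143 0.153 0.157 0.16 ] y [0.014 0.053 0.069]
[-0.011 -0.054  0.153] [0.012 0.055 0.162]
rack 10818 [0.528 0.46  0.024] [0.643 0.5   0.152]
rack side 8653 [0.52  0.463 0.024] [0.647 0.649 0.184]
```

Request:
step_arm(
  steps=[
    [[0,0,0],[0,0,-8.5]],
    [[0,0,0],[0,0,-8.5]],
    [[0,0,0],[0,0,-8.5]],
    [[0,0,0],[0,0,-8.5]],
    [[0,0,0],[0,0,-8.5]],
    [[0,0,0],[0,0,-8.5]],
    [[0,0,0],[0,0,-8.5]],
    [[0,0,0],[0,0,-8.5]],
    [[0,0,0],[0,0,-8.5]],
    [[0,0,0],[0,0,-8.5]],
    [[0,0,0],[0,0,-8.5]],
    [[0,0,0],[0,0,-8.5]],
    [[0,0,0],[0,0,-8.5]],
    [[0,0,0],[0,0,-8.5]],
    [[0,0,0],[0,0,-8.5]],
    [[0,0,0],[0,0,0]],
    [[0,0,0],[0,0,0]],
  ],
)

```text
time: 17.35
tcp_pos: [0.5257, 0.3325, 0.3821]
eef_rot: [-0.0, -0.321, 0.947, -0.0]
contact_force: [-0.7, -0.3, -0.4]
width: 0.0856
gripper_force: 0.0
```

```bash
cat > to.py <<'E'
import sys; from go import *
s=telemetry.sense();R=Ro.from_quat(s["eef_rot"],scalar_first=True); g=np.array(eval(sys.argv[1]))
print("R",np.round(R.as_matrix(),3),"q",s["joint_positions"].round(2),"tcp",s["tcp_pos"].round(4),"w",round(s["width"],4),"delta",R.inv().apply(g-s["tcp_pos"]).round(4))
v=np.degrees(np.cross(R.as_matrix()[:,2],[0,0,-1])); print("level turn (tool)",R.inv().apply(v).round(2))
E
python3 to.py "(.5242,.4013,.178)"
```

```text
R [[-0.795 -0.607 -0.   ]
 [-0.607  0.795 -0.   ]
 [ 0.    -0.    -1.   ]] q [ 0.37  0.29  1.48 -0.    1.36 -1.85] tcp [0.5257 0.3325 0.3821] w 0.0856 delta [-0.0407  0.0556  0.204 ]
level turn (tool) [-0.01 -0.01  0.  ]
```

Request:
step_arm(
  steps=[
    [[-0.0205,0.028,0],[0,0,0]],
    [[-0.0205,0.028,0],[0,0,0]],
    [[0,0,0.04],[0,0,0]],
    [[0,0,0.04],[0,0,0]],
    [[0,0,0.04],[0,0,0]],
    [[0,0,0.03],[0,0,0]],
    [[0,0,0.02],[0,0,0]],
    [[0,0,0.02],[0,0,0]],
    [[0,0,0.014],[0,0,0]],
    [[0,0,0],[0,0,0]],
  ],
)

```text
time: 18.35
tcp_pos: [0.5225, 0.4019, 0.1756]
eef_rot: [-0.002, -0.322, 0.947, -0.0]
contact_force: [-0.4, 0.6, -0.1]
width: 0.0853
gripper_force: 0.0
```

```bash
python3 to.py "(.5242,.4013,.178)"
```

```text
R [[-0.793 -0.61  -0.004]
 [-0.61   0.793 -0.002]
 [ 0.005  0.001 -1.   ]] q [ 0.47  0.62  1.48 -0.    1.05 -1.75] tcp [0.5225 0.4019 0.1756] w 0.0853 delta [-0.001  -0.0015 -0.0024]
level turn (tool) [ 0.04 -0.26  0.  ]
```

Request:
step_arm(
  steps=[
    [[-0.001,-0.001,-0.001],[0,0,0]],
    [[0,0,0],[0,0,0]],
    [[0,0,0],[0,0,0]],
    [[0,0,0],[0,0,0]],
    [[0,0,0],[0,0,0]],
    [[0,0,0],[0,0,0]],
    [[0,0,0],[0,0,0]],
    [[0,0,0],[0,0,0]],
  ],
  gripper=0.05,
  grip_force=25,
)

```text
time: 19.15
tcp_pos: [0.5257, 0.403, 0.1814]
eef_rot: [0.002, -0.323, 0.946, 0.0]
contact_force: [0.3, -0.5, 6.4]
width: 0.0603
gripper_force: 30.1
```

Request:
step_arm(
  steps=[
    [[0,0,-0.01],[0,0,0]],
    [[0,0,-0.03],[0,0,0]],
    [[0,0,-0.045],[0,0,0]],
    [[0,0,-0.045],[0,0,0]],
    [[0,0,-0.045],[0,0,0]],
    [[0,0,-0.045],[0,0,0]],
    [[0,0,0],[0,0,0]],
  ],
)

```text
time: 19.85
tcp_pos: [0.5256, 0.4032, 0.409]
eef_rot: [0.007, -0.323, 0.946, 0.001]
contact_force: [1.0, -0.2, 1.3]
width: 0.0602
gripper_force: 29.7
```

```bash
python3 - <<'E'
from h import *; from go import *
from station import get_image,camera_params
np.set_printoptions(precision=4,suppress=True)
from scipy.optimize import least_squares
for n in("side","scene"):
    s=telemetry.sense();R=Ro.from_quat(s["eef_rot"],scalar_first=True)
    a=dict(**camera_params(n));a["p"],a["d"]=get_image(n);X,h,uv=cloud(a)
    m=sel(h,*COL["blue"])&(np.hypot(X[:,0]-s["tcp_pos"][0],X[:,1]-s["tcp_pos"][1])<.06);B=X[m];L=R.inv().apply(B-s["tcp_pos"])
    print(n,len(B),"z",np.percentile(B[:,2],[2,98]),"tool",np.percentile(L,2,0),np.percentile(L,98,0),"tcp",s["tcp_pos"])
    # cup top
    c=sel(h,*COL["cup"])&(X[:,2]>.155)&(X[:,2]<.18)&(abs(((X-O)@S)[:,1])<.04);C=X[c];print("cup top",len(C),np.percentile(C,2,0),np.percentile(C,98,0))
    x,y,_=C.mean(0);print("mean",C.mean(0), "circle",cv2.minEnclosingCircle(C[C[:,2]>np.percentile(C[:,2],50)][:,:2].astype(np.float32)))
E
python3 to.py "(.5655,.0779,.4)"
```

```text
side 364 z [0.2302 0.2538] tool [-0.0222 -0.0288  0.1549] [0.0314 0.0303 0.1788] tcp [0.5256 0.4032 0.409 ]
cup top 235 [ 0.2873 -1.0406  0.1559] [0.5821 0.0962 0.1731]
mean [ 0.5253 -0.0824  0.1654] circle ((0.42732134461402893, -0.47277629375457764), 0.5862827301025391)
scene 319 z [0.2275 0.2494] tool [-0.0277 -0.0361  0.1554] [0.0224 0.0287 0.1772] tcp [0.5251 0.4029 0.4047]
cup top 210 [0.5446 0.0556 0.1555] [0.5838 0.0927 0.1692]
mean [0.568  0.0742 0.1645] circle ((0.5637603402137756, 0.07389985769987106), 0.021491307765245438)
R [[-0.791 -0.612  0.003]
 [-0.612  0.791  0.001]
 [-0.003 -0.001 -1.   ]] q [ 0.47  0.38  1.34  0.    1.42 -1.76] tcp [0.5246 0.4026 0.4012] w 0.06 delta [ 0.1662 -0.2819  0.0009]
level turn (tool) [-0.03  0.18  0.  ]
```

Request:
step_arm(
  steps=[
    [[0.0208,-0.0352,0],[0,0,0]],
    [[0.0208,-0.0352,0],[0,0,0]],
    [[0.0208,-0.0352,0],[0,0,0]],
    [[0.0208,-0.0352,0],[0,0,0]],
    [[0.0208,-0.0352,0],[0,0,0]],
    [[0.0208,-0.0352,0],[0,0,0]],
    [[0.0208,-0.0352,0],[0,0,0]],
    [[0.0208,-0.0352,0],[0,0,0]],
    [[0,0,0],[0,0,0]],
    [[0,0,0],[0,0,0]],
  ],
)

```text
time: 20.95
tcp_pos: [0.5647, 0.0773, 0.3972]
eef_rot: [-0.002, -0.322, 0.947, 0.001]
contact_force: [0.6, 0.9, 0.6]
width: 0.06
gripper_force: 29.8
```

```bash
cat > al.py <<'E'
from h import *; from go import *
from station import get_image,camera_params
np.set_printoptions(precision=4,suppress=True)
from scipy.optimize import least_squares
def circ(P,c0,r):
    f=least_squares(lambda c:np.hypot(*(P-c).T)-r,c0,loss='soft_l1',f_scale=.002);return f.x,np.sqrt(np.mean(f.fun**2))
for n in("wrist","side","scene"):
    s=telemetry.sense();R=Ro.from_quat(s["eef_rot"],scalar_first=True);t=s["tcp_pos"]
    a=dict(**camera_params(n));a["p"],a["d"]=get_image(n);X,h,uv=cloud(a)
    if n=="wrist":cv2.imwrite("pics/al.png",a["p"][:,:,::-1])
    near=np.hypot(X[:,0]-.565,X[:,1]-.077)<.06
    B=X[near&sel(h,*COL["blue"])&(X[:,2]>.19)]
    if len(B)>30:
        r=np.hypot(*(B[:,:2]-t[:2]).T); f=least_squares(lambda c:np.minimum(abs(np.hypot(*(B[:,:2]-c).T)-.031),abs(np.hypot(*(B[:,:2]-c).T)-.025)),t[:2],loss='soft_l1',f_scale=.002)
        print(n,"ring",len(B),f.x,"rms",np.sqrt(np.mean(f.fun**2)),"ring-tcp tool",R.inv().apply([*(f.x-t[:2]),0])[:2],"z rel tool",np.percentile(t[2]-B[:,2],[2,98]))
    C=X[near&sel(h,*COL["cup"])&(X[:,2]>.10)&(X[:,2]<.161)]; 
    if len(C)>30: print(n,"cup side",len(C),*circ(C[:,:2],[.565,.077],.021))
    C=X[near&sel(h,*COL["cup"])&(X[:,2]>.161)&(X[:,2]<.18)]
    if len(C)>30:print(n,"cup top",len(C),cv2.minEnclosingCircle(C[:,:2].astype(np.float32)),"z",np.median(C[:,2]))
    print("tcp",t)
E
python3 al.py; python3 to.py "(.5655,.0779,.37)"
```

```text
wrist ring 11161 [0.5617 0.0758] rms 0.0012907817658367245 ring-tcp tool [0.0033 0.0005] z rel tool [0.1569 0.1783]
wrist cup side 1002 [0.5628 0.0747] 0.00018549155417936947
wrist cup top 1556 ((0.5624911189079285, 0.07419046759605408), 0.020969003438949585) z 0.16546339770272334
tcp [0.5647 0.0773 0.3972]
side ring 240 [0.5647 0.0772] rms 0.0015178111243622301 ring-tcp tool [ 0.0006 -0.0008] z rel tool [0.1551 0.1803]
side cup side 267 [0.5653 0.0752] 0.0013604780469205012
side cup top 175 ((0.5623416900634766, 0.07583962380886078), 0.02206258848309517) z 0.16642254653159583
tcp [0.5647 0.0782 0.3976]
scene ring 356 [0.5648 0.0801] rms 0.0018533656962744542 ring-tcp tool [-0.0009  0.001 ] z rel tool [0.1548 0.178 ]
scene cup side 347 [0.5612 0.0741] 0.0018718345620329267
scene cup top 171 ((0.5631895661354065, 0.07665693759918213), 0.023682449012994766) z 0.16585980267786796
tcp [0.5647 0.0788 0.398 ]
R [[-0.79  -0.613 -0.002]
 [-0.613  0.79   0.   ]
 [ 0.001  0.002 -1.   ]] q [-0.07  0.15  1.62  0.    1.37 -2.3 ] tcp [0.5647 0.0791 0.3982] w 0.0599 delta [ 0.0001 -0.0015  0.0282]
level turn (tool) [ 0.09 -0.07  0.  ]
```

View pics/al.png

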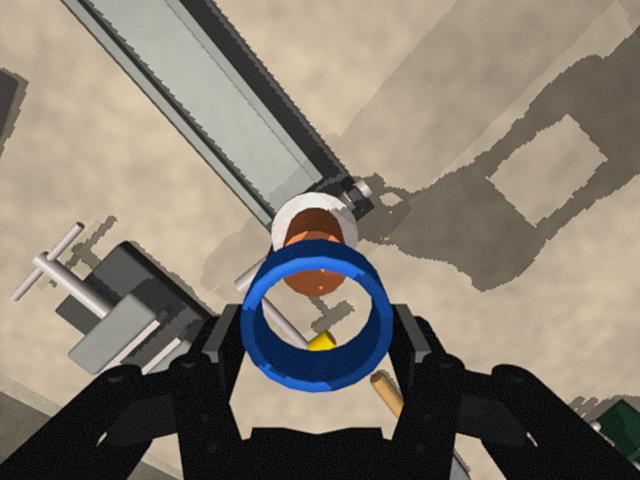

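Request:
step_arm(
  steps=[
    [[0.002,-0.0025,0],[0,0,0]],
    [[0,0,0.02],[0,0,0]],
    [[0,0,0.018],[0,0,0]],
    [[0,0,0],[0,0,0]],
    [[0,0,0],[0,0,0]],
    [[0,0,0],[0,0,0]],
  ],
)

```text
time: 21.7
tcp_pos: [0.5655, 0.075, 0.3625]
eef_rot: [0.001, -0.323, 0.946, -0.0]
contact_force: [-0.3, 0.6, -0.2]
width: 0.0602
gripper_force: 29.8
```

```bash
python3 al.py; python3 to.py "(.563,.075,.37)"
```

```text
wrist ring 9559 [0.5636 0.0733] rms 0.0013867086962129165 ring-tcp tool [ 0.0025 -0.0002] z rel tool [0.1569 0.1718]
wrist cup side 955 [0.5628 0.0747] 0.00019365367556522394
wrist cup top 3457 ((0.5635620951652527, 0.07493971288204193), 0.020657295361161232) z 0.16560307883303768
tcp [0.5655 0.075  0.3625]
side ring 167 [0.566  0.0744] rms 0.002937644986630846 ring-tcp tool [-0.     -0.0007] z rel tool [0.1549 0.1724]
side cup side 270 [0.5652 0.0751] 0.0014759037818241015
side cup top 54 ((0.5572696924209595, 0.08168496191501617), 0.018519774079322815) z 0.1654504785146707
tcp [0.5655 0.0749 0.3626]
scene ring 274 [0.5671 0.0741] rms 0.0018279910741761858 ring-tcp tool [-0.0008 -0.0017] z rel tool [0.1548 0.1722]
scene cup side 350 [0.5609 0.0741] 0.0019897842881451983
scene cup top 70 ((0.5706154108047485, 0.07357077300548553), 0.01928073540329933) z 0.16543411953185433
tcp [0.5655 0.0749 0.3625]
R [[-0.791 -0.612  0.002]
 [-0.612  0.791 -0.   ]
 [-0.001 -0.001 -1.   ]] q [-0.08  0.18  1.66  0.    1.3  -2.31] tcp [0.5654 0.0748 0.3623] w 0.0596 delta [ 0.0018  0.0016 -0.0077]
level turn (tool) [-0.07  0.08 -0.  ]
```

Request:
step_arm(
  steps=[
    [[0.001,0.001,0.005],[0,0,0]],
    [[0,0,0.007],[0,0,0]],
    [[0,0,0.007],[0,0,0]],
    [[0,0,0.007],[0,0,0]],
    [[0,0,0],[0,0,0]],
  ],
)

```text
time: 22.35
tcp_pos: [0.5631, 0.075, 0.3333]
eef_rot: [-0.001, -0.323, 0.946, 0.001]
contact_force: [-0.4, -0.2, -1.1]
width: 0.0602
gripper_force: 29.8
```

Request:
step_arm(
  steps=[
    [[0,0,0.005],[0,0,0]],
    [[0,0,0],[0,0,0]],
  ],
)

```text
time: 22.55
tcp_pos: [0.5635, 0.0749, 0.3295]
eef_rot: [-0.0, -0.323, 0.946, 0.0]
contact_force: [0.1, 0.3, -0.4]
width: 0.0602
gripper_force: 29.8
```

Underside is at about 0.152, below the cup's top, with no force: the ring is over the cup. Continuing down.

Request:
step_arm(
  steps=[
    [[0,0,0.007],[0,0,0]],
    [[0,0,0.007],[0,0,0]],
    [[0,0,0.007],[0,0,0]],
    [[0,0,0.007],[0,0,0]],
    [[0,0,0.007],[0,0,0]],
    [[0,0,0.005],[0,0,0]],
    [[0,0,0],[0,0,0]],
    [[0,0,0],[0,0,0]],
  ],
)

```text
time: 23.35
tcp_pos: [0.5638, 0.0749, 0.2902]
eef_rot: [0.0, -0.323, 0.946, 0.0]
contact_force: [0.5, -0.0, 0.6]
width: 0.0599
gripper_force: 29.8
```

```bash
python3 al.py | grep -v ring; python3 look.py g side scene
```

```text
wrist cup side 5222 [0.5628 0.0748] 0.00026113540292059827
wrist cup top 11669 ((0.5622100234031677, 0.07402628660202026), 0.02128741145133972) z 0.1655628300956449
tcp [0.5638 0.0749 0.2902]
side cup side 60 [0.5654 0.0749] 0.0012680646593426273
side cup top 47 ((0.5547552704811096, 0.07049243152141571), 0.018619554117321968) z 0.16607185506887695
tcp [0.5639 0.0749 0.2905]
scene cup side 163 [0.5613 0.0745] 0.0022810617892772265
scene cup top 130 ((0.5637767314910889, 0.07502838969230652), 0.023238128051161766) z 0.1658803800994263
tcp [0.5639 0.0749 0.2906]
t 23.5 stand tip [0.1018 0.001  0.1177] F stand [-0.3  0.3 -0.9] w 0.0596 q [-0.08  0.26  1.72 -0.    1.16 -2.31]
turn needed (tool) [-6.000e-02 -2.000e-02 -1.294e+02]
side cup 112 p1 [ 0.0834 -0.0066  0.0971] p99 [0.1146 0.0243 0.193 ]
side yellow 100 p1 [ 0.1869 -0.1048  0.0672] p99 [ 0.2028 -0.0539  0.0844]
side blue 141 p1 [ 0.0724 -0.003   0.1108] p99 [0.1508 0.0403 0.1755]
scene cup 299 p1 [ 0.0886 -0.0228  0.0993] p99 [0.121  0.0226 0.1849]
scene yellow 124 p1 [ 0.1851 -0.1049  0.0683] p99 [ 0.2009 -0.0538  0.0826]
scene blue 192 p1 [ 0.0852 -0.0297  0.1121] p99 [0.1294 0.0217 0.1366]
```

Request:
step_arm(
  steps=[
    [[0,0,0.005],[0,0,0]],
    [[0,0,0.004],[0,0,0]],
    [[0,0,0],[0,0,0]],
  ],
)

```text
time: 23.9
tcp_pos: [0.5633, 0.075, 0.2801]
eef_rot: [-0.001, -0.323, 0.946, 0.0]
contact_force: [0.7, -0.2, -1.3]
width: 0.0604
gripper_force: 29.8
```

Request:
step_arm(
  steps=[
    [[0,0,0],[0,0,0]],
    [[0,0,0],[0,0,0]],
    [[0,0,0],[0,0,0]],
    [[0,0,0],[0,0,0]],
    [[0,0,0],[0,0,0]],
    [[0,0,-0.02],[0,0,0]],
    [[0,0,-0.04],[0,0,0]],
    [[0,0,-0.045],[0,0,0]],
    [[0.03,0,-0.045],[0,0,0]],
    [[-0.03,0,0],[0,0,0]],
    [[-0.03,0,0],[0,0,0]],
    [[-0.03,0,0],[0,0,0]],
    [[0,0,0],[0,0,0]],
  ],
  gripper=0.0854,
)

```text
time: 25.2
tcp_pos: [0.6143, 0.1146, 0.4272]
eef_rot: [0.0, -0.324, 0.946, 0.0]
contact_force: [-0.4, -0.6, 0.8]
width: 0.0855
gripper_force: 0.0
```

```bash
python3 look.py h side scene wrist; python3 - <<'E'
import cv2,numpy as np
C=np.zeros((600,800,3),np.uint8)
C[:300,:400]=cv2.resize(cv2.imread("pics/scene_h.png")[200:305,290:430],(400,300),interpolation=2)
C[:300,400:]=cv2.resize(cv2.imread("pics/side_h.png")[220:325,260:400],(400,300),interpolation=2)
C[300:,:400]=cv2.resize(cv2.imread("pics/wrist_h.png"),(400,300))
cv2.imwrite("pics/ch.png",C)
E
```

```text
t 25.2 stand tip [ 0.1517 -0.0393  0.2542] F stand [-0.7  0.3  0.8] w 0.0855 q [-0.01  0.27  1.42  0.    1.45 -2.24]
turn needed (tool) [-3.000e-02  4.000e-02 -1.293e+02]
side cup 380 p1 [ 0.0859 -0.0175  0.1139] p99 [0.1236 0.0223 0.1703]
side yellow 98 p1 [ 0.1866 -0.1048  0.0665] p99 [ 0.2031 -0.0533  0.0831]
side blue 224 p1 [ 0.073  -0.0165  0.0964] p99 [0.1317 0.035  0.1239]
scene cup 406 p1 [ 0.0833 -0.021   0.1214] p99 [0.1207 0.0189 0.1691]
scene yellow 125 p1 [ 0.1855 -0.1045  0.0669] p99 [ 0.2012 -0.0533  0.0828]
scene blue 261 p1 [ 0.0705 -0.0284  0.0998] p99 [0.1288 0.0184 0.124 ]
wrist cup 3188 p1 [ 0.0819 -0.0168  0.1641] p99 [0.1198 0.0215 0.1673]
wrist yellow 846 p1 [ 0.1839 -0.1023  0.0713] p99 [ 0.1994 -0.0535  0.0809]
wrist blue 1410 p1 [ 0.0689 -0.0255  0.1042] p99 [0.1281 0.0336 0.1212]
```

View pics/ch.png

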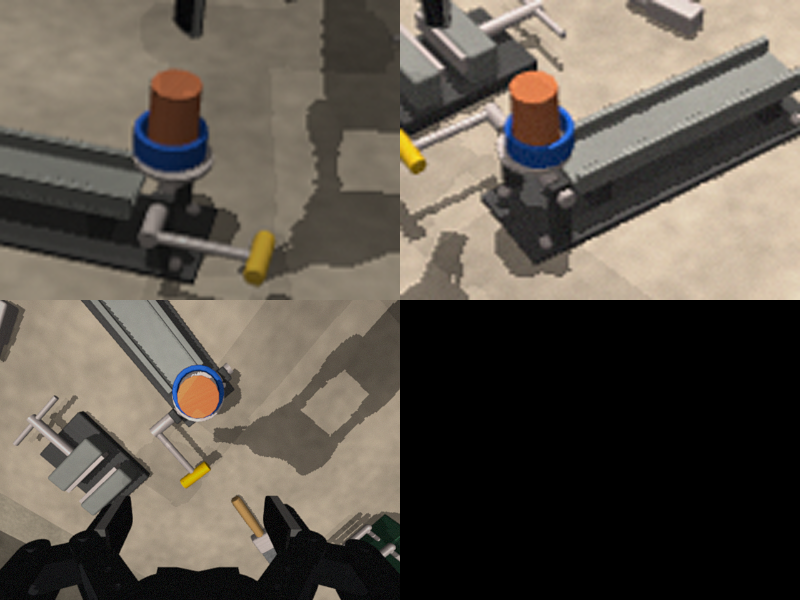

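The ring lies flat on the flange around the cup (top at 0.121 m), the lever is level and the gripper is clear.

```bash
python3 -c "
from station import sign_off; print(sign_off())"
```

```text
the job is handed in; nothing more can be done
None
```

The job is handed in at about 25 s: the cup is upside down on the upright peg with the blue ring flat on the flange, no bystander was touched, and the hand-in returned no verdict.

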